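# Open the dial padlock on the document box and take it off

### The job

Take the dial padlock off the steel document box. The first two numbers of its combination are already dialled in: turn the dial clockwise, click by click, until its orange stripe clicks in at the black pointer on the case and not past it, then pull the case back against the staple so that the shackle draws fully open, ease it forward again until the staple stands in the gap at the end of the short leg, and lift it off. Finish holding the open padlock still, level and face up, clear of everything and a good 10 cm above the box's lid; leave the other things on the desk alone.

Things in the scene. Friction and masses are not known exactly. Their poses are not given: they have to be found in the camera images.
- lock_case (a point): Centre of the padlock's steel case (50 long x 52 wide x 20 thick mm), lying flat and face up on the lid (lid = this point - 10 mm). x: towards the shackle, z: up out of the dial. Sides free for a grasp across y. The lock weighs about 0.35 kg and is loose, linked only by its shackle through the staple; it turns and shifts a few mm with the dial until the shackle bears on the staple.
- lock_knob (a point): Middle of the black fluted dial knob (30 mm across, 13 mm tall), on the dial's axis 19 mm above the case centre; case axes, it does not turn with the dial. Knob top 6.6 mm above this point, dial flange (40 mm across) 6.4 mm below it. A black pointer on the case's face stands at the +x (shackle) edge of the dial.
- dial (a joint): Dial angle, rad, relative to the case: 0 when the orange stripe (over knob top, side and flange) points at the pointer, +x; growing clockwise seen from above; starts 2 to 5 clicks short (about -2.6 to -1.0). It clicks into a notch every 30 degrees (0.07 N m to leave one) and, let go, settles into the nearest. The shackle is freed only within about 0.1 rad of 0.
- shackle (a joint): How far the shackle is drawn out of the case along the case's +x, m: 0 shut, 0.022 fully open (end stop). Once free it slides with about 2 N and stays where left, so it can be pushed shut again.
- staple (a point): Middle of the hole of the brass staple, an upright plate eye on the lid, 11 mm above it; 3 mm thick along the hole (x), 24 mm wide and 28 tall, hole 14 wide and 22 tall. The hasp strap is flush. The 8 mm shackle lies 10 mm above the lid; its short leg, at y = +15 mm in the case frame, passes through the hole, the staple about 36 mm ahead of the case centre at the start.
- shackle_tip (a point): Free end of the shackle's short leg (8 mm thick); moves with the shackle; case axes. Shut, it is 8 mm deep in the case (17 mm ahead of its centre); fully open, 14 mm clear of the case front (39 mm ahead of the centre): the 3 mm staple must stand in this gap, 32 mm ahead of the case centre, to lift off. The bow's inside meets the staple once it is about 49 mm ahead of the shut lock's case centre: pull from there.
- strongbox: Blue steel document box, fixed, 260 x 340 x 75 mm high; origin under its centre, x away from the robot side, z up; flat lid at 75 mm.
- geometry_box: Red plastic geometry set box, 200 x 80 x 20 mm, sliding lid 40 mm open; origin under its centre. Leave alone.
- mech_pencil: Blue mechanical pencil, 145 mm, on the notebook; origin under its middle. Leave alone.
- glass_cube: Glass cube, 50 mm; origin under its centre. Leave alone.
- alu_clip: Aluminium spring clip, 40 x 60 x 20 mm, empty; origin under its centre. Leave alone.
- set_square: Green set square, 4 mm thick, 155 x 110 mm; origin at its underside. Leave alone.
- pen_cup: Blue ceramic cup, 76 mm across, 95 mm tall; origin under its centre. Leave alone.
- notebook: Grey notebook, 210 x 150 x 13 mm; origin under its centre. Leave alone.
- padlock: The whole padlock: case, dial and shackle; origin under the case's centre, axes as lock_case (x towards the shackle, z out of the dial).
Things that resemble listed ones, but are neither listed nor needed, are in the scene too. Of the things like the padlock, leave any that is red; of the rest the larger one is meant.

How it is judged:
By the outcome, as a careful person would: the job done as asked, in the order asked, and still so for the second after the job is handed in, while the arm keeps its last pose, push and grip.
It also fails if it takes over 58 s, if anything falls off the work surface, if the arm or the gripper's body presses on something with over 40 N, if the wrist force passes 120 N, or if a joint passes its speed limit or range.

### The arm

A 7-joint arm with a two-finger parallel gripper is mounted at the origin on the work surface. World frame = base frame: x ahead of the robot, y to its left, z up, the work surface at z = 0. Lengths are in m, angles in rad, forces in N, time in s.
With the tool pointing down it reaches from about 0.425 to 0.925 m from the base axis. Payload 6.8 kg.
Tool frame: the origin (TCP) lies at the very end of the fingers, on their centre line; the grasp point (between the pads) lies 19 mm behind it; z points along the fingers, y is the line along which they close (so a half turn about z gives the same grasp; the last joint's range is limited). The gripper opens to 85 mm and grips with 20 to 120 N. Pads are 22 mm wide; open, the fingers measure 114 mm over their backs; the gripper's body (76 mm by 85 mm) begins 54 mm behind the grasp point. The pads swing forward as they close: fully open they stand 13 mm farther back than shut.
Start: joints at [-1.338, 0.477, 0.022, 1.555, -0.011, 1.109, -0.083], TCP at [0.226, 0.636, 0.231] pointing down, gripper open.
Joint ranges: [-2.96, 2.96], [-0.34, 2.1], [-1.41, 1.46], [0.24, 2.44], [-1.37, 4.51], [0.17, 1.92], [-2.96, 2.96]. Speed limits (rad/s): [2.39, 2.39, 3.14, 3.14, 3.14, 3.14, 3.14].

### API

Orientations are given as a unit quaternion [w, x, y, z].
In Python, from station import get_obs, read_camera, hand_in gives the robot as it stands.
- The arm moves only by the tool arm_command, never from a script. Its argument "commands" is one flat list of numbers, 7 for each row, row after row: the shift along the tool's x, y, z in m, then the turn, a rotation vector about the tool's x, y, z in degrees, then the opening, from 0 (shut) to 1 (fully open). In form: [tx, ty, tz, rx, ry, rz, fingers, tx, ty, tz, rx, ry, rz, fingers, ...]. A call has 1 to 8 rows; each row is the pose to reach, as a shift and turn from the pose commanded when the call began, along the tool's axes at that moment; what a row does not reach only later rows make up. A row lasts 1/10 s, in which the tool goes at most 50 mm and 8.59 degrees, less where a joint would pass 70% of its speed; a pose out of reach is approached as far as the arm can. A call with a gripper value outside its range is refused whole. The fingers move at their own pace and stop on an object; "force" is the grip in N (left out, the last holds). Time passes only in rows, so rows that repeat a pose let the fingers close. It gives the time, the measured TCP pose, the force, the opening and the grip force at its end, in the units of the state.
- get_obs(): the state, without advancing time (a new reading comes with each control period).
- read_camera(name): name is "side" or "top"; returns a dict with "img" (384x512x3 uint8, red, green, blue), "camera_matrix" (3x3 intrinsics, pixels), "k1" (the pictures are not rectified: a ray, as slopes to the right and down, at radius r is drawn at 1 + k1 r^2 times it, then the intrinsics apply), "pose" (4x4, takes a point from camera to world coordinates). Camera axes: x right, y down, z forward; pixel columns grow to the right and rows downward; lengths in m; the calibration is good to about 2 mm. A picture is of the moment at which its call begins. There is no depth.
- hand_in(): hands the job in; it is judged then, once.
The state is a dict: "t": time; "q": joint angles; "joint_vel": joint speeds; "joint_torque": joint torques, N m; "eef_pos": TCP position; "tool_rot": TCP orientation; "contact_force": force on the tool from outside, world axes, zero at the start; "torque": the same for the moment, N m; "gripper_width": opening from 0.0 (shut) to 1.0 (fully open); "grasp_force": force on a finger pad.
Only numpy, scipy, OpenCV 4.12 (cv2) and the standard library are available. Lean on these libraries where they do the work, as an engineer would, in place of code of your own. Each camera call takes 0.05 s, during which the arm holds its last target. There are 200 camera calls.

## Working session

There is one attempt and no reset: what is moved stays moved. The work goes in short steps, Python scripts to look and compute and a tool call to move; the robot and the scene stay as the last step left them, time stands still between calls to the robot, and variables do not carry over. Pictures are saved under pics/ and viewed, at most 10 in all, crops included, and the job is handed in when it is done.

Besides the shell and the picture viewer there is one more tool, called after "Request:" as a command line: name --argument value ..., lists and objects as JSON in quotes. arm_command: Moves the arm, as the interface text tells. Its arguments: {"type":"object","properties":{"commands":{"type":"array","items":{"type":"number"}},"force":{"type":"number"}},"required":["commands"]}

```bash
mkdir -p pics; cat > h.py <<'E'
import numpy as np, cv2
from station import get_obs, read_camera, hand_in
from scipy.spatial.transform import Rotation as R
def ray(c,u,v):
    K=c["camera_matrix"];d=np.array([c["k1"],0,0,0,0.])
    # r drawn at 1+k1 r^2
    p=cv2.undistortPoints(np.array([[[u,v]]],float),np.array(K),d)[0,0]
    T=np.array(c["pose"]);return T[:3,3],T[:3,:3]@np.array([p[0],p[1],1])
def onz(c,u,v,z):
    o,d=ray(c,u,v);return o+d*(z-o[2])/d[2]
def proj(c,P):
    T=np.linalg.inv(np.array(c["pose"]));r=cv2.Rodrigues(T[:3,:3])[0]
    return cv2.projectPoints(np.array([P],float),r,T[:3,3],np.array(c["camera_matrix"]),np.array([c["k1"],0,0,0,0.]))[0][0,0]
def save(c,n,box=None,s=1):
    im=c["img"][:,:,::-1]
    if box: im=im[box[1]:box[3],box[0]:box[2]]
    cv2.imwrite("pics/"+n,cv2.resize(im,None,fx=s,fy=s,interpolation=cv2.INTER_CUBIC))
E
python3 - <<'E'
from h import *
import pickle
a=read_camera("top");b=read_camera("side");pickle.dump((a,b),open("c0.pkl","wb"))
save(a,"top0.png",None,1.5);save(b,"side0.png",None,1.5)
for c in(a,b):print(c["camera_matrix"],c["k1"],np.round(c["pose"],3))
o=get_obs();print(o)
E
```

```text
[[372.94749292   0.         258.86014786]
 [  0.         372.94749292 195.52591791]
 [  0.           0.           1.        ]] -0.06413357894625166 [[ 0.008 -0.985  0.173  0.336]
 [-1.    -0.005  0.016 -0.028]
 [-0.014 -0.173 -0.985  1.212]
 [ 0.     0.     0.     1.   ]]
[[459.87315628   0.         249.97164638]
 [  0.         459.87315628 200.0376428 ]
 [  0.           0.           1.        ]] -0.11049638423588734 [[-0.911 -0.289  0.295 -0.035]
 [-0.412  0.607 -0.68   1.213]
 [ 0.018 -0.741 -0.672  1.321]
 [ 0.     0.     0.     1.   ]]
{'t': 0.1, 'q': array([-1.33811957,  0.47773285,  0.0223661 ,  1.55636854, -0.01150905,
        1.10927786, -0.08310798]), 'joint_vel': array([-3.39579975e-04, -6.74260415e-04,  4.08220484e-04, -3.44744639e-03,
       -9.19996912e-05,  7.36594126e-04,  1.40960411e-04]), 'joint_torque': array([ 3.93833499e-03, -5.97758925e+01,  1.61354821e+00, -2.81955171e+01,
        1.29009364e-02,  5.02801646e-03,  2.84422401e-05]), 'eef_pos': array([0.22544067, 0.63567043, 0.23040631]), 'tool_rot': array([-7.91811168e-05,  1.69571458e-01,  9.85517546e-01, -8.25270229e-04]), 'contact_force': array([-0.68114383, -0.18976668, -0.51333138]), 'torque': array([ 0.04314483,  0.00901501, -0.01477777]), 'grasp_force': 0.0, 'gripper_width': 1.0044299964494006}
```

View pics/top0.png

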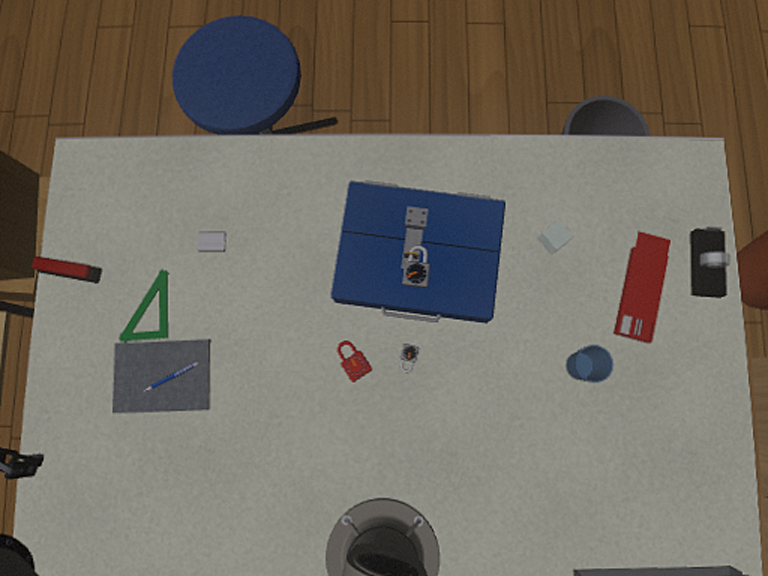

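View pics/side0.png

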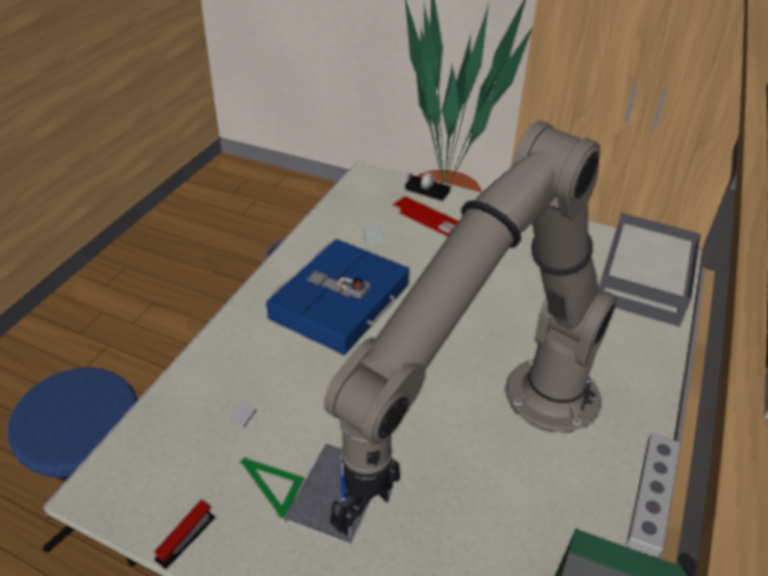

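Candidates in the 1.5x top view are the red padlock (352,362), the small dial padlock (409,355), and the larger dial padlock on the blue box (415,270). The one on the box is meant. The side view shows it at (355,285), with the gripper over the notebook. Next is one close crop plus measurements.

```bash
python3 - <<'E'
from h import *
import pickle
a,b=pickle.load(open("c0.pkl","rb"))
t=cv2.resize(a["img"][155:200,255:305],None,fx=8,fy=8,interpolation=cv2.INTER_CUBIC)
s=cv2.resize(b["img"][170:215,200:250],None,fx=8,fy=8,interpolation=cv2.INTER_CUBIC)
cv2.imwrite("pics/crop0.png",np.hstack([t,s])[:,:,::-1])
# lid quad -> box yaw
h=cv2.cvtColor(a["img"],cv2.COLOR_RGB2HSV)
m=cv2.inRange(h,(108,150,60),(125,255,255));m[:, :200]=0;m[:,350:]=0;m[:100]=0;m[230:]=0
c=max(cv2.findContours(m,0,2)[0],key=cv2.contourArea)
q=cv2.boxPoints(cv2.minAreaRect(c));print(q)
for p in q:print(onz(a,*p,.075).round(3))
# strap grey pixels, tan
for z in (.075,.085,.111): print(z,onz(a,277,181,z).round(4))
E
```

```text
[[221.02719 198.38809]
 [230.99161 120.66559]
 [337.16946 134.27814]
 [327.20505 212.00064]]
[0.526 0.107 0.075]
[0.78  0.081 0.075]
[ 0.735 -0.259  0.075]
[ 0.485 -0.221  0.075]
0.075 [ 0.5817 -0.0666  0.075 ]
0.085 [ 0.5796 -0.0663  0.085 ]
0.111 [ 0.5739 -0.0654  0.111 ]
```

View pics/crop0.png

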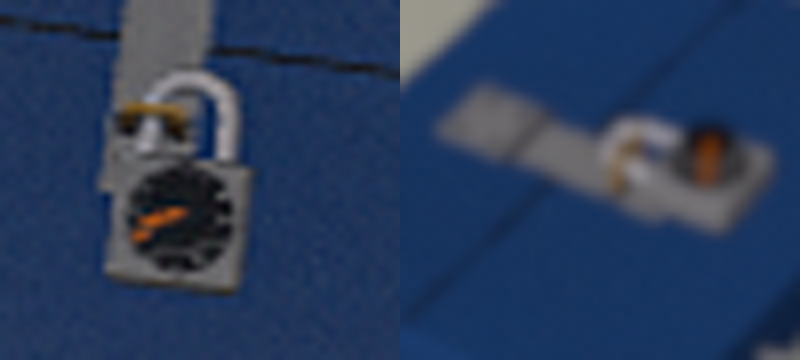

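The crop confirms a steel case with a black dial, its centre at crop (178,225). The orange stripe points left and slightly down, roughly 115° short of the pointer. The brass staple is at (152,115).

```bash
python3 - <<'E'
from h import *
import pickle
a,b=pickle.load(open("c0.pkl","rb"))
f=lambda x,y:(255+(x+.5)/8-.5,155+(y+.5)/8-.5)
for n,p in dict(TR=(252,165),BR=(241,280),BL=(107,268),TL=(118,158)).items(): print(n,onz(a,*f(*p),.095).round(4))
im=a["img"][155:200,255:305].astype(int)
g=cv2.resize(im.astype(np.uint8),None,fx=8,fy=8,interpolation=cv2.INTER_CUBIC)
h=cv2.cvtColor(g,cv2.COLOR_RGB2HSV)
dial=(h[:,:,2]<90)&((h[:,:,1]<110)|(h[:,:,2]<40));dial[:160]=0
org=(h[:,:,0]<15)&(h[:,:,1]>140)&(h[:,:,2]>90);org[:160]=0
ys,xs=np.nonzero(dial|org);k=(xs>110)&(xs<245)
(cx,cy),r=cv2.minEnclosingCircle(np.c_[xs[k],ys[k]].astype(np.float32))
print("dial",cx,cy,r,np.median(xs[k]),xs[k].mean(),ys[k].mean(),onz(a,*f(cx,cy),.099).round(4),onz(a,*f(xs[k].mean(),ys[k].mean()),.1).round(4))
ys,xs=np.nonzero(org);pts=[onz(a,*f(x,y),.1106)[:2] for x,y in zip(xs,ys)]
pts=np.array(pts);print("org",pts.mean(0),xs.min(),xs.max(),ys.min(),ys.max())
u,s,v=np.linalg.svd(pts-pts.mean(0));print(np.degrees(np.arctan2(v[0,1],v[0,0])))
hb=cv2.cvtColor(b["img"],cv2.COLOR_RGB2HSV)
o=cv2.inRange(hb,(0,140,70),(15,255,255));ys,xs=np.nonzero(o[180:205,230:250]);print("side org",xs.mean()+230,ys.mean()+180,len(xs))
# staple (brass) top view
br=(h[:,:,0]>10)&(h[:,:,0]<30)&(h[:,:,1]>120)&(h[:,:,2]>70);br[150:]=0
ys,xs=np.nonzero(br);print("staple",xs.mean(),ys.mean(),onz(a,*f(xs.mean(),ys.mean()),.102).round(4))
# predicted projection check
for P in ([.575,-.065,.104],):print(proj(a,P),proj(b,P))
E
```

```text
TR [ 0.5958 -0.0938  0.095 ]
BR [ 0.5508 -0.0893  0.095 ]
BL [ 0.5552 -0.0383  0.095 ]
TL [ 0.5983 -0.0423  0.095 ]
dial 176.13189697265625 224.54443359375 90.28641510009766 184.0 184.2357148939794 225.3424167589202 [ 0.5714 -0.0645  0.099 ] [ 0.5709 -0.0676  0.1   ]
org [ 0.57013051 -0.05682218] 133 185 208 240
119.66978035114472
side org 238.11111111111111 189.44444444444446 9
staple 154.78585461689588 110.40471512770138 [ 0.6154 -0.0563  0.102 ]
[276.79479813 181.14391221] [237.50472967 187.71348156]
```

Request:
arm_command --commands '[-0.28,-0.27,0.02,0,0,8,0.55,-0.28,-0.27,0.02,0,0,8,0.55,-0.28,-0.27,0.02,0,0,8,0.55,-0.28,-0.27,0.02,0,0,8,0.55,-0.28,-0.27,0.02,0,0,8,0.55,-0.28,-0.27,0.02,0,0,8,0.55,-0.28,-0.27,0.02,0,0,8,0.55,-0.28,-0.27,0.02,0,0,8,0.55]' --force 30

```text
t: 0.9
eef_pos: [0.4001, 0.2848, 0.211]
tool_rot: [-0.0, 0.239, 0.971, -0.0]
contact_force: [1.2, -0.0, 0.0]
gripper_width: 0.546
grasp_force: 0.0
```

```bash
cat >> h.py <<'E'
def go(x,y,z,yaw):
    "tool shift, rz for TCP at x,y,z with tool-y (finger line) at world yaw deg"
    o=get_obs();w=o["tool_rot"];r=R.from_quat([w[1],w[2],w[3],w[0]])
    c,s=np.cos(np.radians(yaw)),np.sin(np.radians(yaw))
    t=R.from_matrix(np.array([[-s,c,0],[c,s,0],[0,0,-1]]).T if 0 else np.c_[[-s,c,0],[c,s,0],[0,0,-1]])
    print("t",round(o["t"],2),"pos",o["eef_pos"].round(4),"yaw",round(np.degrees(np.arctan2(*r.as_matrix()[[1,0],1])),1),"q7",o["q"][6].round(2),"F",o["contact_force"].round(1),"M",o["torque"].round(2),"w",round(o["gripper_width"],3))
    print("shift",r.inv().apply(np.array([x,y,z])-o["eef_pos"]).round(4),"rot",np.degrees((r.inv()*t).as_rotvec()).round(1))
E
python3 -c "
from h import *
go(.575,-.066,.2,54)"
```

```text
t 0.9 pos [0.4001 0.2848 0.211 ] yaw 62.4 q7 0.39 F [ 1.2 -0.   0. ] M [-0.03 -0.06 -0.03] w 0.546
shift [-0.3178 -0.2296  0.0113] rot [-0.   0.   8.4]
```

Request:
arm_command --commands '[-0.318,-0.23,0.05,0,0,8.4,0.55,-0.318,-0.23,0.05,0,0,8.4,0.55,-0.318,-0.23,0.05,0,0,8.4,0.55,-0.318,-0.23,0.05,0,0,8.4,0.55,-0.318,-0.23,0.05,0,0,8.4,0.55,-0.318,-0.23,0.05,0,0,8.4,0.55,-0.318,-0.23,0.05,0,0,8.4,0.55,-0.318,-0.23,0.05,0,0,8.4,0.55]'

```text
t: 1.7
eef_pos: [0.5754, -0.0651, 0.1608]
tool_rot: [-0.0, 0.309, 0.951, -0.0]
contact_force: [0.7, -0.3, -0.1]
gripper_width: 0.553
grasp_force: 0.0
```

```bash
python3 -c "
from h import *
go(.575,-.066,.0995,54)
a=read_camera('top');b=read_camera('side')
t=cv2.resize(a['img'][140:210,235:325],None,fx=4.4,fy=4.4,interpolation=cv2.INTER_CUBIC)
s=cv2.resize(b['img'][140:210,190:280],None,fx=4.4,fy=4.4,interpolation=cv2.INTER_CUBIC)
cv2.imwrite('pics/c1.png',np.hstack([t,s])[:,:,::-1])
"
```

```text
t 1.7 pos [ 0.5754 -0.0651  0.1608] yaw 54.0 q7 1.13 F [ 0.7 -0.3 -0.1] M [ 0.04 -0.02  0.05] w 0.553
shift [-0.0002 -0.0009  0.0613] rot [-0. -0.  0.]
```

View pics/c1.png

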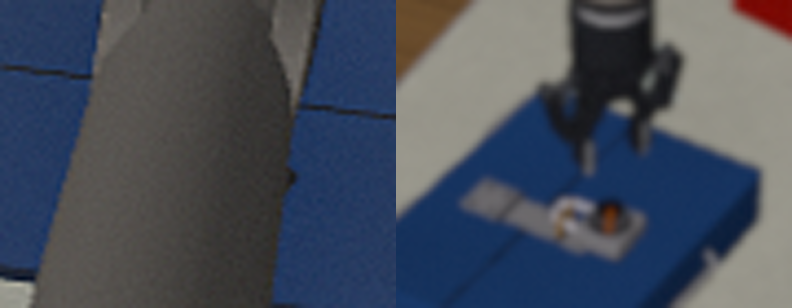

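The top view is blocked by the arm. The side view shows the open fingers at crop (587,160) and (640,145), above and straddling the knob at (610,215). I'll descend and grip.

Request:
arm_command --commands '[0,0,0.04,0,0,0,0.55,0,0,0.058,0,0,0,0.55,0,0,0.061,0,0,0,0.55,0,0,0.061,0,0,0,0.2,0,0,0.061,0,0,0,0.2,0,0,0.061,0,0,0,0.2,0,0,0.061,0,0,0,0.2]' --force 30

```text
t: 2.5
eef_pos: [0.5752, -0.0625, 0.1009]
tool_rot: [0.0, 0.308, 0.951, 0.0]
contact_force: [0.0, 0.4, -2.7]
gripper_width: 0.331
grasp_force: 29.8
```

```bash
python3 -c "
from h import *
go(.575,-.066,.0995,54)
print(get_obs()['grasp_force'])
"
```

```text
t 2.5 pos [ 0.5752 -0.0625  0.1009] yaw 54.1 q7 1.16 F [ 0.   0.4 -2.7] M [0.12 0.04 0.05] w 0.331
shift [-0.0018 -0.003   0.0014] rot [0.  0.  0.1]
29.843303561210632
```

Request:
arm_command --commands '[0,0,0,0,0,7.5,0.2,0,0,0,0,0,15,0.2,0,0,0,0,0,22.5,0.2,0,0,0,0,0,30,0.2,0,0,0,0,0,37.5,0.2,0,0,0,0,0,45,0.2,0,0,0,0,0,52,0.2,0,0,0,0,0,60,0.2]' --force 35

```text
t: 3.3
eef_pos: [0.5754, -0.062, 0.1008]
tool_rot: [0.0, 0.744, 0.668, 0.001]
contact_force: [-0.7, -0.1, -3.0]
gripper_width: 0.328
grasp_force: 35.2
```

```bash
python3 -c "
from h import *
go(.575,-.066,.0995,-6)
"
```

```text
t 3.3 pos [ 0.5754 -0.062   0.1008] yaw -6.2 q7 0.3 F [-0.7 -0.1 -3. ] M [-0.04  0.01 -0.  ] w 0.328
shift [-0.004  -0.      0.0013] rot [ 0.1 -0.1 -0.2]
```

Request:
arm_command --commands '[0,0,0,0,0,7,0.2,0,0,0,0,0,14,0.2,0,0,0,0,0,21,0.2,0,0,0,0,0,28,0.2,0,0,0,0,0,35,0.2,0,0,0,0,0,35,0.2,0,0,0,0,0,35,0.2]'

```text
t: 4.0
eef_pos: [0.5755, -0.0623, 0.1008]
tool_rot: [0.0, 0.909, 0.417, 0.001]
contact_force: [0.0, 1.9, -0.2]
gripper_width: 0.328
grasp_force: 35.5
```

```bash
python3 -c "
from h import *
go(.575,-.066,.0995,-6)
b=read_camera('side');s=cv2.resize(b['img'][165:210,205:265],None,fx=10,fy=10,interpolation=cv2.INTER_CUBIC)
cv2.imwrite('pics/c2.png',s[:,:,::-1])
"
```

```text
t 4.0 pos [ 0.5755 -0.0623  0.1008] yaw -40.7 q7 -0.19 F [ 0.   1.9 -0.2] M [ 0.21 -0.09  0.01] w 0.328
shift [-0.0031  0.002   0.0013] rot [  0.   -0.  -34.7]
```

View pics/c2.png

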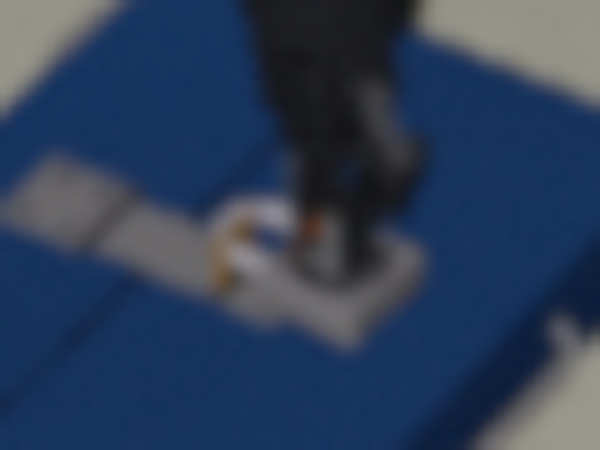

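The crop shows the fingers on the knob, with the orange stripe at (310,228) already on the shackle side, but that is too blurred to count clicks. I'll release, back off to the right and look.

Request:
arm_command --commands '[0,0,0,0,0,0,0.55,0,0,0,0,0,0,0.55,0,0,-0.05,0,0,0,0.55,0,0,-0.08,0,0,0,0.55,-0.03,0.04,-0.09,0,0,0,0.55,-0.06,0.08,-0.09,0,0,0,0.55,-0.09,0.12,-0.09,0,0,0,0.55,-0.11,0.15,-0.09,0,0,0,0.55]'

```text
t: 4.85
eef_pos: [0.6158, -0.2481, 0.1909]
tool_rot: [0.001, 0.91, 0.414, 0.0]
contact_force: [-0.6, 0.7, 0.0]
gripper_width: 0.552
grasp_force: 0.0
```

```bash
python3 -c "
from h import *
go(.575,-.064,.17,-46)
a=read_camera('top');b=read_camera('side')
t=cv2.resize(a['img'][155:200,255:305],None,fx=8,fy=8,interpolation=cv2.INTER_CUBIC)
s=cv2.resize(b['img'][170:215,210:260],None,fx=8,fy=8,interpolation=cv2.INTER_CUBIC)
cv2.imwrite('pics/c3.png',np.hstack([t,s])[:,:,::-1])
"
```

```text
t 4.85 pos [ 0.6158 -0.2481  0.1909] yaw -41.0 q7 0.01 F [-0.6  0.7  0. ] M [-0.02 -0.06 -0.01] w 0.552
shift [ 0.1121 -0.1517  0.0206] rot [0.1 0.  5. ]
```

View pics/c3.png

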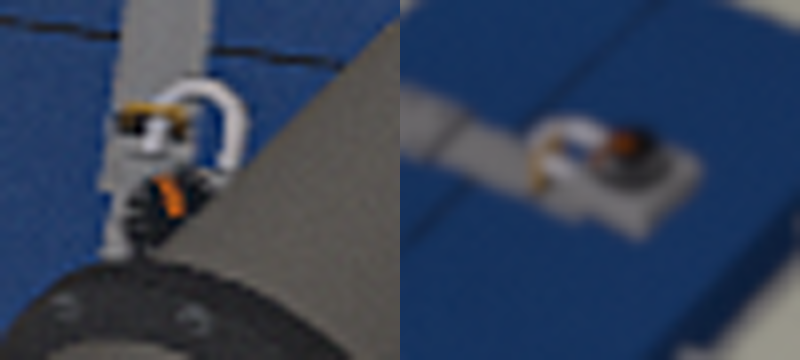

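In the top crop the stripe runs from (180,213) to (165,178), about 23° counter-clockwise of straight up. With the case turned about 8° clockwise, that is one click (30°) short. I'll go back and turn one more.

Request:
arm_command --commands '[0.03,-0.04,0,0,0,0,0.55,0.06,-0.08,0,0,0,0,0.55,0.09,-0.12,0,0,0,0,0.55,0.111,-0.15,0,0,0,0,0.55,0.111,-0.15,0.03,0,0,0,0.55,0.111,-0.15,0.07,0,0,0,0.55,0.111,-0.15,0.09,0,0,0,0.55,0.111,-0.15,0.09,0,0,0,0.55]'

```text
t: 5.75
eef_pos: [0.5734, -0.0612, 0.0978]
tool_rot: [-0.001, 0.909, 0.416, -0.002]
contact_force: [0.8, -0.0, -0.5]
gripper_width: 0.551
grasp_force: 0.0
```

Request:
arm_command --commands '[0,0,0,0,0,0,0.2,0,0,0,0,0,0,0.2,0,0,0,0,0,0,0.2,0,0,0,0,0,8,0.2,0,0,0,0,0,16,0.2,0,0,0,0,0,24,0.2,0,0,0,0,0,32,0.2,0,0,0,0,0,32,0.2]' --force 35

```text
t: 6.55
eef_pos: [0.5769, -0.0623, 0.1015]
tool_rot: [0.001, 0.989, 0.148, 0.001]
contact_force: [0.7, 0.8, 4.5]
gripper_width: 0.327
grasp_force: 35.3
```

```bash
python3 -c "
from h import *
go(.575,-.064,.17,-74)"
```

```text
t 6.55 pos [ 0.5769 -0.0623  0.1015] yaw -73.0 q7 -0.64 F [0.7 0.8 4.5] M [-0.06 -0.03  0.  ] w 0.327
shift [-0.0022  0.0012 -0.0685] rot [ 0.1 -0.1  1. ]
```

Request:
arm_command --commands '[0,0,0,0,0,0,0.55,0,0,0,0,0,0,0.55,0,0,-0.05,0,0,0,0.55,0,0,-0.09,0,0,0,0.55,0,0.05,-0.09,0,0,0,0.55,0,0.1,-0.09,0,0,0,0.55,0,0.15,-0.09,0,0,0,0.8,0,0.2,-0.09,0,0,0,0.8]'

```text
t: 7.35
eef_pos: [0.6348, -0.2546, 0.1904]
tool_rot: [-0.0, 0.989, 0.15, 0.0]
contact_force: [1.9, 0.5, 0.1]
gripper_width: 0.8
grasp_force: 0.0
```

```bash
python3 -c "
from h import *
go(.575,-.064,.17,-98)
a=read_camera('top');b=read_camera('side')
import pickle;pickle.dump((a,b),open('c4.pkl','wb'))
t=cv2.resize(a['img'][155:200,255:305],None,fx=8,fy=8,interpolation=cv2.INTER_CUBIC)
s=cv2.resize(b['img'][170:215,210:260],None,fx=8,fy=8,interpolation=cv2.INTER_CUBIC)
cv2.imwrite('pics/c4.png',np.hstack([t,s])[:,:,::-1])
"
```

```text
t 7.35 pos [ 0.6348 -0.2546  0.1904] yaw -72.8 q7 -0.47 F [1.9 0.5 0.1] M [ 0.   -0.06  0.03] w 0.8
shift [-0.0007 -0.1997  0.0205] rot [-0.  -0.  25.2]
```

View pics/c4.png

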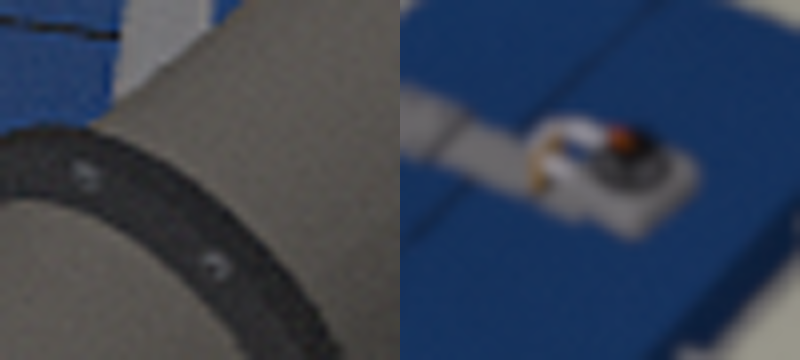

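The top view is blocked by the arm; in the side crop the stripe sits at (625,138), towards the back of the knob. I'll swing out further for a clean top view.

Request:
arm_command --commands '[-0.03,0.04,0,0,0,5,0.8,-0.06,0.08,0,0,0,10,0.8,-0.09,0.12,0,0,0,15,0.8,-0.12,0.16,0,0,0,20,0.8,-0.15,0.16,0,0,0,20,0.8]'

```text
t: 7.95
eef_pos: [0.5355, -0.4555, 0.1904]
tool_rot: [0.002, 1.0, -0.028, -0.0]
contact_force: [-0.0, -0.2, 0.7]
gripper_width: 0.799
grasp_force: 0.0
```

```bash
python3 -c "
from h import *
go(.575,-.064,.17,-98)
a=read_camera('top');b=read_camera('side')
import pickle;pickle.dump((a,b),open('c5.pkl','wb'))
t=cv2.resize(a['img'][155:200,255:305],None,fx=8,fy=8,interpolation=cv2.INTER_CUBIC)
s=cv2.resize(b['img'][170:215,210:260],None,fx=8,fy=8,interpolation=cv2.INTER_CUBIC)
cv2.imwrite('pics/c5.png',np.hstack([t,s])[:,:,::-1])
"
```

```text
t 7.95 pos [ 0.5355 -0.4555  0.1904] yaw -93.2 q7 -0.47 F [-0.  -0.2  0.7] M [-0.03  0.06 -0.07] w 0.799
shift [ 0.0176 -0.3932  0.0188] rot [0.2 0.  4.8]
```

View pics/c5.png

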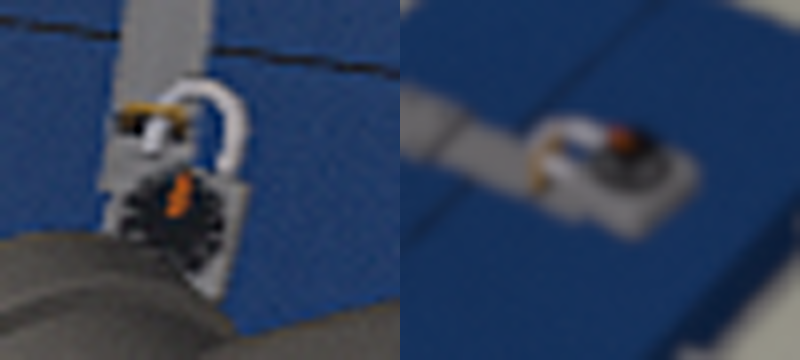

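The stripe now runs from (175,213) to (184,172), about 12° clockwise of up. The case's right edge, (248,185) to (222,300), is also about 12° clockwise, so the stripe is on the pointer. Next is grasping the case across its sides.

```bash
python3 -c "
from h import *
import pickle;a,b=pickle.load(open('c5.pkl','rb'))
f=lambda x,y:(255+(x+.5)/8-.5,155+(y+.5)/8-.5)
print([onz(a,*f(*p),z).round(4) for p,z in (((172,222),.0985),((248,185),.095),((222,298),.095),((175,213),.1106),((184,174),.1106))])
go(.576,-.063,.14,-102)"
```

```text
[array([ 0.5725, -0.0629,  0.0985]), array([ 0.5879, -0.0922,  0.095 ]), array([ 0.5438, -0.0821,  0.095 ]), array([ 0.5734, -0.0637,  0.1106]), array([ 0.5885, -0.0671,  0.1106])]
t 8.05 pos [ 0.5317 -0.4543  0.1908] yaw -93.4 q7 -0.47 F [-0.4  0.3 -0.1] M [ 0.01  0.02 -0.02] w 0.804
shift [ 0.0214 -0.3933  0.0503] rot [0.1 0.1 8.6]
```

Request:
arm_command --commands '[0.021,-0.392,0.04,0,0,9,1,0.021,-0.392,0.04,0,0,9,1,0.021,-0.392,0.04,0,0,9,1,0.021,-0.392,0.04,0,0,9,1,0.021,-0.392,0.04,0,0,9,1,0.021,-0.392,0.04,0,0,9,1,0.021,-0.392,0.04,0,0,9,1,0.021,-0.392,0.04,0,0,9,1]'

```text
t: 8.85
eef_pos: [0.579, -0.0557, 0.1499]
tool_rot: [-0.001, 0.995, -0.102, -0.0]
contact_force: [0.4, 0.4, 1.0]
gripper_width: 1.002
grasp_force: 0.0
```

Request:
arm_command --commands '[0,0,0,0,0,0,1,0,0,0,0,0,0,1]'

```text
t: 9.05
eef_pos: [0.579, -0.0574, 0.1499]
tool_rot: [-0.0, 0.995, -0.101, -0.0]
contact_force: [-0.2, -0.9, 0.9]
gripper_width: 1.001
grasp_force: 0.0
```

```bash
python3 -c "
from h import *
go(.575,-.063,.077,-102.5)"
```

```text
t 9.05 pos [ 0.579  -0.0574  0.1499] yaw -101.6 q7 -1.08 F [-0.2 -0.9  0.9] M [-0.03  0.05 -0.03] w 1.001
shift [-0.0027  0.0063  0.0729] rot [-0.   0.1  0.9]
```

Request:
arm_command --commands '[-0.003,0.006,0.03,0,0,1,1,-0.003,0.006,0.055,0,0,1,1,-0.003,0.006,0.068,0,0,1,1,-0.003,0.006,0.072,0,0,1,1,-0.003,0.006,0.072,0,0,1,0.5,-0.003,0.006,0.072,0,0,1,0.5,-0.003,0.006,0.072,0,0,1,0.5,-0.003,0.006,0.072,0,0,1,0.5]' --force 40

```text
t: 9.85
eef_pos: [0.5757, -0.0651, 0.0797]
tool_rot: [-0.0, 0.994, -0.112, 0.001]
contact_force: [0.7, 1.5, 6.4]
gripper_width: 0.598
grasp_force: 42.1
```

Request:
arm_command --commands '[0,0,0,0,0,0,0.5,0,0,0,0,0,0,0.5]' --force 70

```text
t: 10.05
eef_pos: [0.5757, -0.0651, 0.0799]
tool_rot: [-0.0, 0.994, -0.112, 0.001]
contact_force: [-2.1, 1.5, 7.7]
gripper_width: 0.589
grasp_force: 71.8
```

```bash
python3 -c "
from h import *
go(.578,-.0675,.078,-96.5)
go(.5432,-.0638,.078,-96.5)"
```

```text
t 10.05 pos [ 0.5757 -0.0651  0.0799] yaw -102.9 q7 -1.02 F [-2.1  1.5  7.7] M [ 0.31  0.32 -0.  ] w 0.589
shift [0.0027 0.0018 0.0019] rot [-0.1 -0.1 -6.4]
t 10.05 pos [ 0.5757 -0.0651  0.0799] yaw -102.9 q7 -1.02 F [-2.1  1.5  7.7] M [ 0.31  0.32 -0.  ] w 0.589
shift [-0.032   0.006   0.0018] rot [-0.1 -0.1 -6.4]
```

Request:
arm_command --commands '[0,0.001,-0.0015,0,0,-2,0.5,-0.002,0.002,-0.0015,0,0,-4,0.5,-0.005,0.003,-0.0015,0,0,-6,0.5,-0.009,0.003,-0.0015,0,0,-6,0.5,-0.012,0.0035,-0.0015,0,0,-6,0.5,-0.015,0.004,-0.0015,0,0,-6,0.5,-0.018,0.0045,-0.0015,0,0,-6,0.5,-0.018,0.0045,-0.0015,0,0,-6,0.5]'

```text
t: 10.85
eef_pos: [0.5561, -0.0647, 0.0799]
tool_rot: [-0.0, 0.998, -0.06, -0.0]
contact_force: [2.0, 4.3, 0.5]
gripper_width: 0.584
grasp_force: 73.6
```

```bash
python3 -c "
from h import *
go(.5432,-.0638,.079,-96.5)"
```

```text
t 10.85 pos [ 0.5561 -0.0647  0.0799] yaw -96.9 q7 -0.92 F [2.  4.3 0.5] M [ 0.73 -0.4   0.17] w 0.584
shift [-0.0129  0.0006  0.0009] rot [-0.1  0.  -0.4]
```

Request:
arm_command --commands '[-0.003,-0.001,0,0,0,0,0.5,-0.006,-0.001,0,0,0,0,0.5,-0.008,-0.001,0,0,0,0,0.5,-0.008,-0.001,0,0,0,0,0.5]'

```text
t: 11.25
eef_pos: [0.5481, -0.0635, 0.0799]
tool_rot: [-0.0, 0.998, -0.06, -0.0]
contact_force: [1.6, 2.4, 0.3]
gripper_width: 0.586
grasp_force: 73.6
```

```bash
python3 -c "
from h import *
go(.5432,-.0638,.079,-96.5)"
```

```text
t 11.25 pos [ 0.5481 -0.0635  0.0799] yaw -96.9 q7 -0.92 F [1.6 2.4 0.3] M [ 0.47 -0.52  0.13] w 0.586
shift [-0.0048  0.0009  0.0009] rot [-0.   0.  -0.4]
```

Request:
arm_command --commands '[-0.002,-0.0005,0,0,0,0,0.5,-0.004,-0.0005,0,0,0,0,0.5,-0.005,-0.0005,0,0,0,0,0.5,-0.005,-0.0005,0,0,0,0,0.5]'

```text
t: 11.65
eef_pos: [0.5457, -0.0627, 0.0803]
tool_rot: [0.001, 0.998, -0.06, 0.002]
contact_force: [9.0, 0.6, -4.7]
gripper_width: 0.586
grasp_force: 73.3
```

Request:
arm_command --commands '[-0.001,0,0,0,0,0,0.5,-0.002,0,0,0,0,0,0.5,-0.002,0,0,0,0,0,0.5]'

```text
t: 11.95
eef_pos: [0.5452, -0.0624, 0.0807]
tool_rot: [0.001, 0.998, -0.06, 0.004]
contact_force: [13.4, 0.6, -5.5]
gripper_width: 0.585
grasp_force: 73.5
```

Request:
arm_command --commands '[-0.001,0,0,0,0,0,0.5,-0.002,0,0,0,0,0,0.5,-0.002,0,0,0,0,0,0.5]'

```text
t: 12.25
eef_pos: [0.5447, -0.062, 0.081]
tool_rot: [0.001, 0.998, -0.06, 0.005]
contact_force: [17.0, -0.4, -7.6]
gripper_width: 0.59
grasp_force: 73.7
```

Force jumped at x ≈ 0.546 after about 32 mm of travel, so that is the end stop with the shackle fully open. Now I'll ease forward.

Request:
arm_command --commands '[0.006,-0.0005,0,0,0,0,0.5,0.011,-0.0005,0,0,0,0,0.5,0.016,-0.0005,0,0,0,0,0.5,0.021,-0.0005,0,0,0,0,0.5,0.026,-0.0005,0,0,0,0,0.5,0.026,-0.0005,0,0,0,0,0.5]'

```text
t: 12.85
eef_pos: [0.5605, -0.0656, 0.0799]
tool_rot: [-0.001, 0.998, -0.062, -0.004]
contact_force: [-11.8, 2.7, 17.8]
gripper_width: 0.587
grasp_force: 76.6
```

```bash
python3 -c "
from h import *
go(.5845,-.066,.0799,-96.5)"
```

```text
t 12.85 pos [ 0.5605 -0.0656  0.0799] yaw -97.1 q7 -0.93 F [-11.8   2.7  17.8] M [0.55 2.61 0.02] w 0.587
shift [ 0.0238 -0.0026 -0.0002] rot [-0.1  0.5 -0.6]
```

Unexpected resistance, with Fx −12 N and Fz +18 N. I'll look before pushing further.

```bash
python3 -c "
from h import *
b=read_camera('side')
s=cv2.resize(b['img'][165:210,200:260],None,fx=12,fy=12,interpolation=cv2.INTER_CUBIC)
cv2.imwrite('pics/c6.png',s[:,:,::-1])
"
```

```text
(no output)
```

View pics/c6.png

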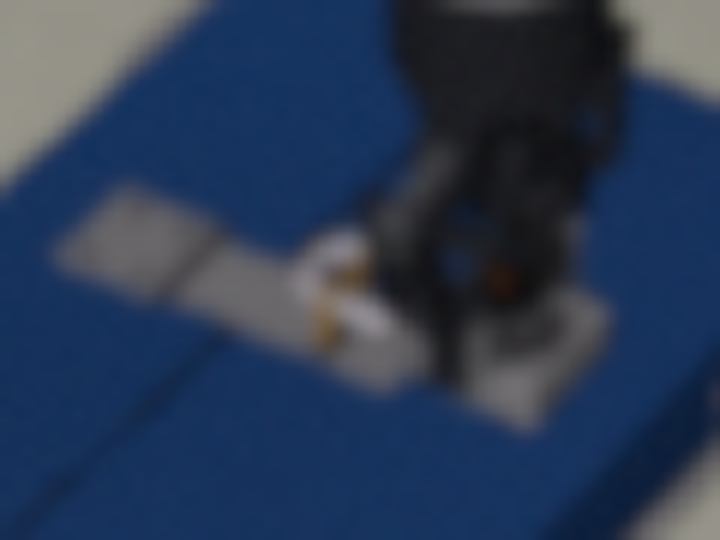

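The crop shows the near finger at (445,340), the staple at (325,320) and the case's rear corner at (540,430). I'll project the expected case corners to check for slip.

```bash
python3 -c "
from h import *
b=read_camera('side')
o=get_obs();p=o['eef_pos'];y=np.radians(-7);Rz=np.array([[np.cos(y),-np.sin(y)],[np.sin(y),np.cos(y)]])
f=lambda P:((proj(b,P)-[200,165]+.5)*12-.5).round(0)
for n,(dx,dy,z) in dict(backL_top=(-.025,.026,.095),backL_bot=(-.025,.026,.075),backR=(-.025,-.026,.095),frontL=(.025,.026,.095),frontLb=(.025,.026,.075),fingertip=(0,.03,.08),knobtop=(0,0,.111)).items():
  q=p[:2]+Rz@[dx,dy]; print(n,f([*q,z]))
print('staple',f([.6154,-.0563,.103]),f([.6154,-.0563,.075]))
"
```

```text
backL_top [517. 379.]
backL_bot [516. 423.]
backR [598. 293.]
frontL [391. 326.]
frontLb [392. 370.]
fingertip [447. 392.]
knobtop [495. 273.]
staple [337. 262.] [338. 324.]
```

Request:
arm_command --commands '[-0.003,0,-0.002,0,0,0,0.5,-0.003,0,-0.004,0,0,0,0.5,-0.003,0,-0.005,0,0,0,0.5,-0.003,0,-0.005,0,0,0,0.5]' --force 90

```text
t: 13.35
eef_pos: [0.5623, -0.0642, 0.0846]
tool_rot: [0.0, 0.998, -0.06, -0.0]
contact_force: [-0.3, -0.3, -3.2]
gripper_width: 0.581
grasp_force: 93.5
```

```bash
python3 -c "
from h import *
go(.5845,-.066,.083,-96.5)"
```

```text
t 13.35 pos [ 0.5623 -0.0642  0.0846] yaw -96.9 q7 -0.93 F [-0.3 -0.3 -3.2] M [0.08 0.01 0.01] w 0.581
shift [ 0.0223 -0.0009  0.0016] rot [ 0.   0.  -0.4]
```

Now the lock hangs free (Fz ≈ −3.2 N, its weight). The fingertips had been catching the lid fittings, and the case may have slipped a few mm. I'll re-touch the bow against the staple as a reference.

Request:
arm_command --commands '[-0.005,0,0,0,0,0,0.5,-0.01,0,0,0,0,0,0.5,-0.012,0,0,0,0,0,0.5,-0.013,0,0,0,0,0,0.5,-0.013,0,0,0,0,0,0.5]'

```text
t: 13.85
eef_pos: [0.5493, -0.0625, 0.0848]
tool_rot: [-0.0, 0.998, -0.06, 0.0]
contact_force: [-0.4, -0.9, -3.1]
gripper_width: 0.577
grasp_force: 93.6
```

Request:
arm_command --commands '[-0.001,0,0,0,0,0,0.5,-0.002,0,0,0,0,0,0.5,-0.002,0,0,0,0,0,0.5]'

```text
t: 14.15
eef_pos: [0.5474, -0.0624, 0.0848]
tool_rot: [-0.0, 0.998, -0.06, -0.0]
contact_force: [0.4, 0.2, -3.8]
gripper_width: 0.584
grasp_force: 93.6
```

Request:
arm_command --commands '[-0.001,0,0,0,0,0,0.5,-0.002,0,0,0,0,0,0.5,-0.002,0,0,0,0,0,0.5]'

```text
t: 14.45
eef_pos: [0.546, -0.0621, 0.085]
tool_rot: [0.0, 0.998, -0.06, 0.001]
contact_force: [3.4, -0.1, -3.5]
gripper_width: 0.586
grasp_force: 93.6
```

Request:
arm_command --commands '[-0.001,0,0,0,0,0,0.5,-0.002,0,0,0,0,0,0.5,-0.002,0,0,0,0,0,0.5]'

```text
t: 14.75
eef_pos: [0.5454, -0.0618, 0.0853]
tool_rot: [0.0, 0.998, -0.06, 0.002]
contact_force: [5.8, 0.9, -4.2]
gripper_width: 0.582
grasp_force: 93.8
```

Request:
arm_command --commands '[0.006,0,0,0,0,0,0.5,0.011,-0.0005,0,0,0,0,0.5,0.016,-0.0005,0,0,0,0,0.5,0.021,-0.001,0,0,0,0,0.5,0.026,-0.001,0,0,0,0,0.5,0.03,-0.001,0,0,0,0,0.5,0.03,-0.001,0,0,0,0,0.5]'

```text
t: 15.45
eef_pos: [0.574, -0.0646, 0.0848]
tool_rot: [0.0, 0.998, -0.06, 0.0]
contact_force: [0.5, -0.6, -3.1]
gripper_width: 0.576
grasp_force: 93.9
```

```bash
python3 -c "
from h import *
go(.585,-.0665,.084,-96.5)"
```

```text
t 15.45 pos [ 0.574  -0.0646  0.0848] yaw -96.9 q7 -0.94 F [ 0.5 -0.6 -3.1] M [ 0.06  0.02 -0.04] w 0.576
shift [0.0111 0.0005 0.0008] rot [ 0.  -0.  -0.4]
```

Request:
arm_command --commands '[0.004,0,0,0,0,0,0.5,0.008,0,0,0,0,0,0.5,0.0105,0,0,0,0,0,0.5,0.0105,0,0,0,0,0,0.5,0.0105,0,0,0,0,0,0.5]'

```text
t: 15.95
eef_pos: [0.5837, -0.0658, 0.0847]
tool_rot: [0.0, 0.998, -0.06, -0.0]
contact_force: [-0.2, -0.8, -2.5]
gripper_width: 0.579
grasp_force: 93.9
```

Request:
arm_command --commands '[0,0,-0.004,0,0,0,0.5,0,0,-0.008,0,0,0,0.5,0,0,-0.01,0,0,0,0.5,0,0,-0.01,0,0,0,0.5]'

```text
t: 16.35
eef_pos: [0.5841, -0.0658, 0.0953]
tool_rot: [-0.0, 0.998, -0.06, 0.0]
contact_force: [0.9, 1.0, -3.6]
gripper_width: 0.581
grasp_force: 93.9
```

Force shows only the weight, and the leg is already higher than the hole top, so the lock is in the gap. Lifting on.

Request:
arm_command --commands '[0,0,-0.01,0,0,0,0.5,0,0,-0.02,0,0,0,0.5,0,0,-0.035,0,0,0,0.5,0,0,-0.06,0,0,0,0.5,0,0,-0.09,0,0,0,0.5,0,0,-0.12,0,0,0,0.5,0,0,-0.135,0,0,0,0.5,0,0,-0.14,0,0,0,0.5]'

```text
t: 17.15
eef_pos: [0.5846, -0.0661, 0.2369]
tool_rot: [-0.0, 0.998, -0.06, 0.002]
contact_force: [-0.1, 0.2, -3.6]
gripper_width: 0.583
grasp_force: 94.2
```

Request:
arm_command --commands '[0,0,0,0,0,0,0.5,0,0,0,0,0,0,0.5,0,0,0,0,0,0,0.5]'

```text
t: 17.45
eef_pos: [0.5831, -0.0655, 0.2335]
tool_rot: [0.0, 0.998, -0.06, -0.001]
contact_force: [-1.5, 0.6, -3.6]
gripper_width: 0.583
grasp_force: 94.1
```

```bash
python3 -c "
from h import *
go(.585,-.0665,.235,-96.5)
b=read_camera('side')
s=cv2.resize(b['img'][120:210,190:290],None,fx=6.6,fy=6.6,interpolation=cv2.INTER_CUBIC)
cv2.imwrite('pics/c7.png',s[:,:,::-1])
"
```

```text
t 17.45 pos [ 0.5831 -0.0655  0.2335] yaw -96.9 q7 -1.08 F [-1.5  0.6 -3.6] M [0.01 0.   0.05] w 0.583
shift [ 0.002   0.0008 -0.0015] rot [ 0.   0.1 -0.4]
```

View pics/c7.png

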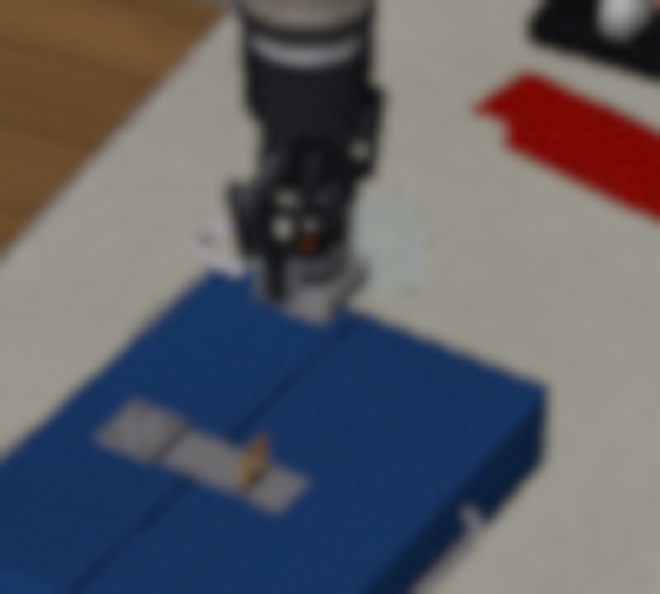

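The padlock is off: the shackle shows at (205,240), the case at (310,290), and the staple at (255,465) is bare. A quick level check by projection:

```bash
python3 -c "
from h import *
b=read_camera('side')
o=get_obs();p=o['eef_pos'];y=np.radians(-6.9)
for pit in(-10,0,10):
  M=R.from_euler('ZY',[-6.9,-pit],degrees=True)
  print(pit,[((proj(b,p+[0,0,.006]+M.apply(v))-[190,120]+.5)*6.6-.5).round(0) for v in ([.08,0,0],[-.025,.026,-.01],[-.025,-.026,.01])])
"
```

```text
-10 [array([193., 245.]), array([318., 315.]), array([361., 240.])]
0 [array([191., 226.]), array([316., 320.]), array([364., 247.])]
10 [array([192., 207.]), array([313., 325.]), array([365., 254.])]
```

```bash
python3 -c "
from h import *
print(hand_in())"
```

```text
the job is handed in; nothing more can be done
None
```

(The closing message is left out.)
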